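# Gauge a press spindle's thread with comb leaves

### The job

Find out which of the three comb leaves fits the thread of the front spindle on the gauge bed: push the leaves against the thread one at a time, and draw any leaf whose teeth do not go right in back to its rear stop before you try another. Finish with the leaf that fits pushed fully home in the thread and the other two back at their rear stops, and do not disturb the other things on the bench.

Things in the scene. Friction and masses are not known exactly. Their poses are not given: they have to be found in the camera images.
- bed: fixed aluminium gauge bed 246 (x) x 214 (y) mm with three lanes side by side (middles at y = -60, 0, +60 mm of its frame), one comb leaf in each, lane order varies. Origin: on the worktop below the inner face of the rear stop, middle lane; +x from the stop to the spindles, z up. Rear stop 33 mm high, x = -12 to 0; rail lips beside the lugs 34 mm high
- bed_front (a point): middle of the axis of the front spindle, the one to be gauged: steel, thread 32 mm over the crests, lying along the bed's y across the lanes' front ends, axis 24 mm up, crests 40 mm up. Which pitch (12, 15 or 20 mm) lies here varies; the two spare spindles in the rests 36 and 72 mm behind it are not gauged
- leaf_p: loose dark steel comb leaf, plate 81.5 (x) x 52 (y) x 8 mm with 7.5 mm teeth beyond its front (+x) edge, 0.2 kg, flat on the slideway 20 mm up, held down by rail lips, slides easily (oiled, under 2 N) along its lane. Origin: middle of the rear edge, underside; +x towards the teeth. The three leaves differ only in tooth spacing; the name does not tell which fits
- leaf_q: comb leaf as leaf_p. Travel of every leaf = its origin's x in the bed's frame: 0 at the rear stop (starts at 2 to 8 mm), about 35 mm when the tooth tips stop on the thread crests without entering (wrong pitch), 42.5 mm when the teeth are fully in and the plate's front edge lies on the crests
- leaf_r: comb leaf as leaf_p. Each leaf has an upright push lug near its rear: 8 mm thick (x), 36 mm wide (y), from the plate's top (28 mm above the worktop) to 71 mm above the worktop, its middle plane 12 mm ahead of the leaf's rear edge; free space before and behind it
- leaf_p_lug (a point): middle of the top edge of leaf_p's push lug, 12 mm ahead of the leaf's rear edge, 71 mm above the worktop
- leaf_q_lug (a point): middle of the top edge of leaf_q's push lug, 12 mm ahead of the leaf's rear edge, 71 mm above the worktop
- leaf_r_lug (a point): middle of the top edge of leaf_r's push lug, 12 mm ahead of the leaf's rear edge, 71 mm above the worktop
- handpiece_loose: black rotary handpiece, 150 x 20 x 23 mm, lying right of the bed; bystander; origin under its middle
- small_brown_box: small brown carton 50 x 55 x 58 mm left of the bed; bystander; origin under its middle
- tape_roll: roll of tape, 96 mm across, 25 mm high, lying at the right; bystander; origin under its middle
- dropper_bottle: brown dropper bottle, 33 mm across, 102 mm high, at the left; bystander; origin under its middle
Mind the look-alikes: they are no part of the job. What is shaped like the leaf_p but red is not meant.

How it is judged:
By the outcome, as a careful person would: the job done as asked, in the order asked, and still so for the second after the job is handed in, with the robot touching nothing.
It also fails if it takes over 53 s, if anything falls off the work surface, if the arm or the gripper's body presses on something with over 40 N, if the wrist force passes 120 N, or if a joint passes its speed limit or range.

### The arm

A 6-joint arm with a two-finger parallel gripper is mounted at the origin on a cart in front of the work surface, level with it; the furniture and walls round the work are solid. World frame = base frame: x ahead of the robot, y to its left, z up, the work surface at z = 0. Lengths are in m, angles in rad, forces in N, time in s.
With the tool pointing down it reaches from about 0.25 to 0.85 m from the base axis. Payload 12.5 kg.
Tool frame: the origin (TCP) lies on the centre line of the jaws, within the pads' length; the fingertips stand 19 mm ahead of it and the grasp point (between the pads) is the TCP; z points along the fingers, y is the line along which they close (so a half turn about z gives the same grasp; the last joint's range is limited). The gripper opens to 93 mm and grips with 3 to 60 N. Pads are 15 mm wide; open, the fingers measure 128 mm over their backs; the gripper's body (75 mm by 188 mm) begins 65 mm behind the grasp point.
Start: joints at [1.21, 0.351, 1.652, -0, 1.139, -0.085], TCP at [0.15, 0.529, 0.238] pointing down, gripper open.
Joint ranges: [-2.75, 2.75], [-0.79, 2.1], [0.01, 2.65], [-1.57, 4.71], [0.07, 3.14], [-2.87, 2.87]. Speed limits (rad/s): [2.22, 2.22, 2.79, 3.14, 3.14, 3.14].

### API

Orientations are given as [roll, pitch, yaw] about the fixed x, y, z axes, in that order (R = Rz(yaw) Ry(pitch) Rx(roll)).
In Python, from rig import arm, eyes gives the robot as it stands.
- The arm moves only by the shell command python3 -m pendant 'ROWS' [OPENING]. ROWS is JSON, a list of rows, each an object of numbers: "dx", "dy", "dz": the shift along the tool's x, y, z in units of 25 mm (1.0 is 25 mm); "spin": the turn about the tool's z in units of 6 degrees (1.0 is 6 degrees). A call has 1 to 12 rows; each row shifts and turns the commanded pose from where the row before left it, along the tool's axes as they then stand; what a row does not reach is not made up. A row lasts 1/12 s, in which the tool goes at most 41.7 mm and 7.16 degrees, less where a joint would pass 70% of its speed; a pose out of reach is approached as far as the arm can. A call is refused whole if a number of a shift passes 1 or a number of a turn 1, either way. A call with a gripper value outside its range is refused whole. OPENING is the finger opening in mm, from 0 to 93, set as the call begins (- or left out, the last holds). The fingers move at their own pace and stop on an object; the grip force is fixed at half the most. Time passes only in rows, so rows that do not move let the fingers close. It gives the time, the measured TCP pose, the force, the opening and the grip force at its end, in the units of the state.
- arm.read_state(): the state, without advancing time (a new reading comes with each control period).
- eyes.read_camera(name): name is "scene" or "top" or "wrist"; returns a dict with "image" (400x640x3 uint8, red, green, blue), "range_z" (400x640 float32, m along the optical axis (not along the pixel's ray), 0 where there is no reading), "mtx" (3x3 intrinsics, pixels), "pose" (4x4, takes a point from camera to world coordinates). Camera axes: x right, y down, z forward; pixel columns grow to the right and rows downward; lengths in m; the calibration is good to about 2 mm. The wrist camera is an equidistant fisheye: a pixel r from the principal point sees the ray r / f radians off the axis. A picture is of the moment at which its call begins.
- arm.hand_in(): hands the job in; it is judged then, once.
The state is a dict: "clock": time; "joint_positions": joint angles; "joint_velocities": joint speeds; "joint_efforts": joint torques, N m; "tcp_pos": TCP position; "tcp_rot": TCP orientation; "contact_force": force on the tool from outside, world axes, zero at the start; "wrist_torque": the same for the moment, N m; "opening": finger opening in m; "finger_force": force on a finger pad.
Only numpy, scipy, OpenCV 4.12 (cv2) and the standard library are available. Lean on these libraries where they do the work, as an engineer would, in place of code of your own. Each camera call takes 0.05 s, during which the arm holds its last target. There are 200 camera calls.

## Working session

There is one attempt and no reset: what is moved stays moved. The work goes in short steps, Python scripts to look and compute and a shell command to move; the robot and the scene stay as the last step left them, time stands still between calls to the robot, and variables do not carry over. Pictures are saved under pics/ and viewed, at most 10 in all, crops included, and the job is handed in when it is done.

```bash
ls; mkdir -p pics; python3 - <<'E'
from rig import arm, eyes
import cv2,pickle
s=arm.read_state(); print(s['clock'],s['tcp_pos'],s['tcp_rot'],s['opening'])
for n in ('top','scene'):
    c=eyes.read_camera(n); pickle.dump(c,open(f'{n}0.pkl','wb')); cv2.imwrite(f'pics/{n}0.png',c['image'][:,:,::-1]); print(c['mtx'],c['pose'])
E
```

```text
pics
0.0 [0.14964584 0.5289236  0.23710669] [-3.14045735e+00 -9.38074823e-05  2.86580391e+00] 0.0929357348448091
[[400.37170378   0.         318.03648389]
 [  0.         400.37170378 200.54287785]
 [  0.           0.           1.        ]] [[-0.00773972 -0.98930962  0.14562474  0.31354053]
 [-0.99981372  0.00508103 -0.01862021  0.00653902]
 [ 0.01768123 -0.14574173 -0.98916466  1.18759488]
 [ 0.          0.          0.          1.        ]]
[[476.78099728   0.         317.96258717]
 [  0.         476.78099728 204.61605033]
 [  0.           0.           1.        ]] [[-0.80120505 -0.22444     0.55470456 -0.40725276]
 [-0.59798206  0.3345245  -0.72836173  1.17146987]
 [-0.02208876 -0.91527048 -0.40223381  0.71679836]
 [ 0.          0.          0.          1.        ]]
```

View pics/top0.png

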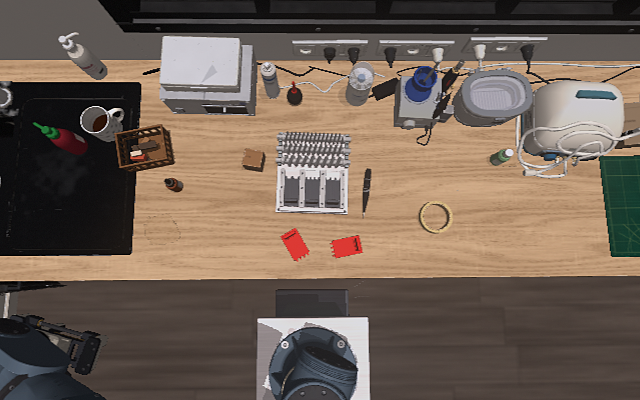

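View pics/scene0.png

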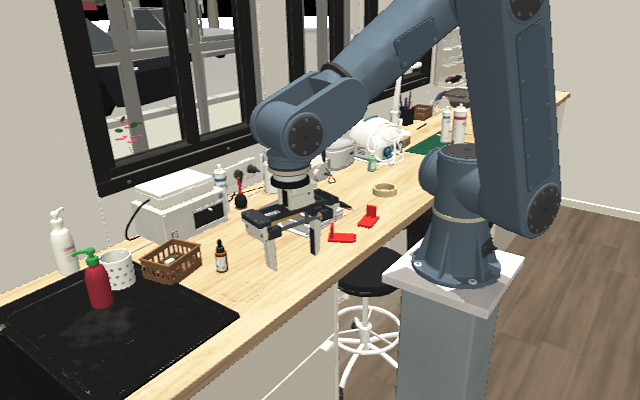

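The top view shows the bed at about (313,172): lanes nearest the robot, spindles at rows 133–160, handpiece at (366,190), box at (253,160), and red look-alikes at rows 240–250. I'll enlarge the bed.

```bash
python3 - <<'E'
import pickle,cv2
c=pickle.load(open('top0.pkl','rb'))
im=c['image'][120:225,265:375,::-1]
cv2.imwrite('pics/crop0.png',cv2.resize(im,None,fx=5.7,fy=5.7,interpolation=cv2.INTER_CUBIC))
E
```

```text
(no output)
```

View pics/crop0.png

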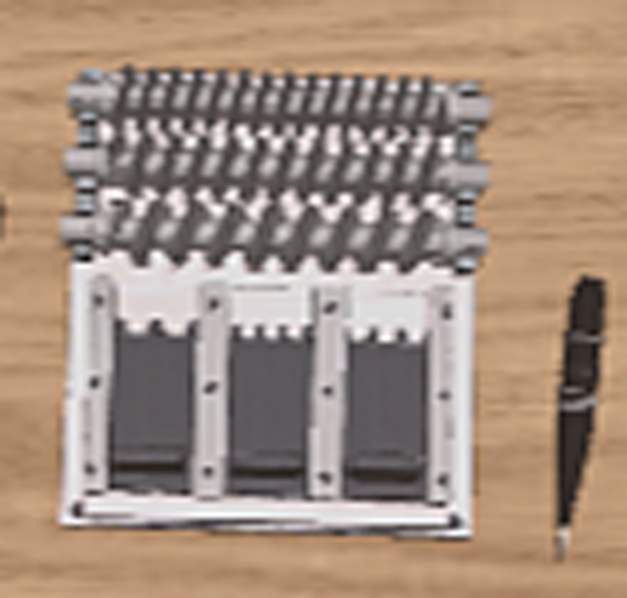

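```bash
cat >h.py <<'E'
import numpy as np
def cloud(c):
    v,u=np.mgrid[:400,:640]; z=c['range_z']; m=c['mtx']
    p=np.stack([(u-m[0,2])/m[0,0]*z,(v-m[1,2])/m[1,1]*z,z],-1)
    return p@c['pose'][:3,:3].T+c['pose'][:3,3]
def px(c,u,v,h):
    m=c['mtx']; r=c['pose'][:3,:3]@np.array([(u-m[0,2])/m[0,0],(v-m[1,2])/m[1,1],1]); t=c['pose'][:3,3]
    return t+r*(h-t[2])/r[2]
E
python3 - <<'E'
import pickle,numpy as np
from h import *
c=pickle.load(open('top0.pkl','rb')); P=cloud(c)
f=lambda x,y,h:px(c,265+(x+.5)/5.7-.5,120+(y+.5)/5.7-.5,h)[:2].round(4)
print('table z',np.median(P[170:200,265:270,2]))
for n,a in dict(rearL=(78,510,.033),rearR=(458,520,.033),spinL=(65,230,.024),spinR=(488,243,.024)).items(): print(n,f(*a))
for i,(x0,x1,y) in enumerate([(112,187,460),(231,307,466),(348,424,470)]): print('lugtop',f(x0,y,.071),f(x1,y,.071))
Q=P[185:215,272:355].reshape(-1,3); Q=Q[Q[:,2]>.055]
for q in Q[np.argsort(Q[:,1])]: print(q.round(3),end=' ')
E
```

```text
table z 0.0011396921523756376
rearL [0.4591 0.1004]
rearR [ 0.4529 -0.0932]
spinL [0.6077 0.1089]
spinR [ 0.6    -0.1123]
lugtop [0.4791 0.0807] [0.4789 0.0437]
lugtop [0.4758 0.0219] [ 0.4756 -0.0156]
lugtop [ 0.4735 -0.0359] [ 0.4733 -0.0735]
[ 0.48  -0.074  0.067] [ 0.476 -0.074  0.072] [ 0.473 -0.074  0.072] [ 0.472 -0.072  0.058] [ 0.474 -0.071  0.069] [ 0.477 -0.071  0.069] [ 0.479 -0.071  0.071] [ 0.473 -0.069  0.055] [ 0.476 -0.068  0.07 ] [ 0.473 -0.068  0.071] [ 0.479 -0.068  0.076] [ 0.473 -0.066  0.057] [ 0.474 -0.065  0.07 ] [ 0.479 -0.065  0.072] [ 0.476 -0.065  0.073] [ 0.476 -0.062  0.07 ] [ 0.474 -0.062  0.07 ] [ 0.479 -0.062  0.075] [ 0.479 -0.059  0.074] [ 0.476 -0.059  0.074] [ 0.473 -0.059  0.076] [ 0.477 -0.057  0.068] [ 0.479 -0.057  0.073] [ 0.473 -0.057  0.073] [ 0.479 -0.054  0.071] [ 0.476 -0.054  0.073] [ 0.473 -0.054  0.073] [ 0.474 -0.051  0.07 ] [ 0.479 -0.051  0.072] [ 0.476 -0.051  0.074] [ 0.476 -0.048  0.073] [ 0.473 -0.048  0.073] [ 0.479 -0.048  0.075] [ 0.479 -0.045  0.07 ] [ 0.474 -0.045  0.069] [ 0.476 -0.045  0.074] [ 0.474 -0.043  0.069] [ 0.
[... 1639 characters left out ...]
 [0.482 0.056 0.073] [0.48  0.056 0.07 ] [0.486 0.056 0.067] [0.478 0.056 0.063] [0.479 0.059 0.075] [0.482 0.059 0.073] [0.485 0.059 0.072] [0.478 0.059 0.066] [0.485 0.062 0.074] [0.483 0.062 0.072] [0.48  0.062 0.069] [0.479 0.062 0.059] [0.482 0.064 0.074] [0.48  0.065 0.071] [0.486 0.065 0.07 ] [0.479 0.065 0.06 ] [0.482 0.067 0.075] [0.48  0.067 0.072] [0.485 0.067 0.072] [0.478 0.068 0.064] [0.482 0.07  0.073] [0.48  0.07  0.072] [0.486 0.07  0.07 ] [0.479 0.071 0.061] [0.479 0.073 0.075] [0.482 0.073 0.073] [0.486 0.073 0.07 ] [0.479 0.074 0.059] [0.483 0.076 0.071] [0.486 0.076 0.068] [0.481 0.076 0.067] [0.483 0.079 0.071] [0.48  0.079 0.07 ] [0.486 0.079 0.07 ] [0.479 0.079 0.058]
```

```bash
python3 -m pendant '[{"spin":1},{"spin":1},{"spin":1},{"spin":1},{"spin":1},{"spin":1},{"spin":1},{"spin":1},{"spin":1},{"spin":1},{"spin":1},{"spin":1}]' 50
python3 -m pendant '[{"spin":0.68},{"dx":-0.86,"dy":0.55},{"dx":-0.86,"dy":0.55},{"dx":-0.86,"dy":0.55},{"dx":-0.86,"dy":0.55},{"dx":-0.86,"dy":0.55},{"dx":-0.86,"dy":0.55},{"dx":-0.86,"dy":0.55},{"dx":-0.86,"dy":0.55},{"dx":-0.86,"dy":0.55},{"dx":-0.86,"dy":0.55},{"dx":-0.86,"dy":0.55}]'
python3 -m pendant '[{"dx":-0.86,"dy":0.55},{"dx":-0.86,"dy":0.55},{"dx":-0.86,"dy":0.55},{"dx":-0.86,"dy":0.55},{"dx":-0.86,"dy":0.55},{"dx":-0.86,"dy":0.55},{"dx":-0.86,"dy":0.55},{"dx":-0.86,"dy":0.55},{"dx":-0.86,"dy":0.55},{"dx":-0.86,"dy":0.55},{"dx":-0.86,"dy":0.55},{}]'
python3 - <<'E'
from rig import eyes
import cv2,pickle
c=eyes.read_camera('wrist'); pickle.dump(c,open('w1.pkl','wb'));cv2.imwrite('pics/w1.png',c['image'][:,:,::-1]); print(c['mtx'],c['pose'])
E
```

```text
[[309.70691629   0.         314.74854124]
 [  0.         309.70691629 196.31825574]
 [  0.           0.           1.        ]] [[ 0.27201011  0.91865309  0.28650829  0.07050122]
 [ 0.96229247 -0.25907778 -0.08289701  0.55211155]
 [-0.00192567  0.2982536  -0.95448472  0.38319444]
 [ 0.          0.          0.          1.        ]]invalid input at $[0]: expected keys dx, dy, dz, spin
invalid input at $[0]: expected keys dx, dy, dz, spin
invalid input at $[0]: expected keys dx, dy, dz, spin
```

View pics/w1.png

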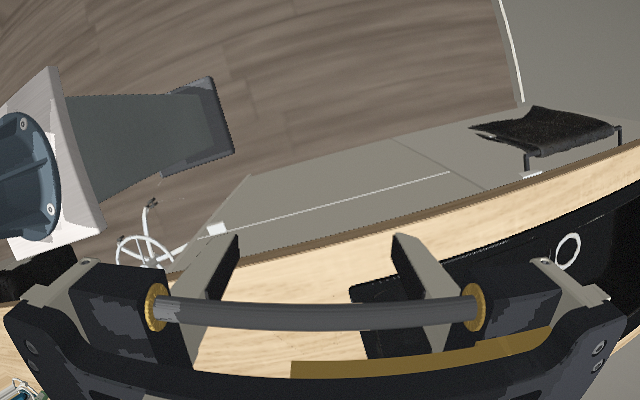

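The moves were refused because every row needs all four keys. The picture still shows the start pose, with the fingers at (210,290) and (430,290). I'll retype the rows.

```bash
python3 -m pendant '[{"dx":0,"dy":0,"dz":0,"spin":1},{"dx":0,"dy":0,"dz":0,"spin":1},{"dx":0,"dy":0,"dz":0,"spin":1},{"dx":0,"dy":0,"dz":0,"spin":1},{"dx":0,"dy":0,"dz":0,"spin":1},{"dx":0,"dy":0,"dz":0,"spin":1},{"dx":0,"dy":0,"dz":0,"spin":1},{"dx":0,"dy":0,"dz":0,"spin":1},{"dx":0,"dy":0,"dz":0,"spin":1},{"dx":0,"dy":0,"dz":0,"spin":1},{"dx":0,"dy":0,"dz":0,"spin":1},{"dx":0,"dy":0,"dz":0,"spin":1}]' 50
python3 -m pendant '[{"dx":0,"dy":0,"dz":0,"spin":0.68},{"dx":-0.86,"dy":0.55,"dz":0,"spin":0},{"dx":-0.86,"dy":0.55,"dz":0,"spin":0},{"dx":-0.86,"dy":0.55,"dz":0,"spin":0},{"dx":-0.86,"dy":0.55,"dz":0,"spin":0},{"dx":-0.86,"dy":0.55,"dz":0,"spin":0},{"dx":-0.86,"dy":0.55,"dz":0,"spin":0},{"dx":-0.86,"dy":0.55,"dz":0,"spin":0},{"dx":-0.86,"dy":0.55,"dz":0,"spin":0},{"dx":-0.86,"dy":0.55,"dz":0,"spin":0},{"dx":-0.86,"dy":0.55,"dz":0,"spin":0},{"dx":0,"dy":0,"dz":0,"spin":0}]'
```

```text
clock: 1.15
tcp_pos: [0.1497, 0.5291, 0.2374]
tcp_rot: [-3.141, 0.001, 1.604]
contact_force: [-1.1, -0.5, 0.5]
opening: 0.0498
finger_force: 0.0
clock: 2.15
tcp_pos: [0.2812, 0.3073, 0.2375]
tcp_rot: [3.142, 0.001, 1.536]
contact_force: [-0.6, -0.4, 0.1]
opening: 0.0498
finger_force: 0.0
```

```bash
python3 -m pendant '[{"dx":-0.88,"dy":0.58,"dz":0,"spin":0},{"dx":-0.88,"dy":0.58,"dz":0,"spin":0},{"dx":-0.88,"dy":0.58,"dz":0,"spin":0},{"dx":-0.88,"dy":0.58,"dz":0,"spin":0},{"dx":-0.88,"dy":0.58,"dz":0,"spin":0},{"dx":-0.88,"dy":0.58,"dz":0,"spin":0},{"dx":-0.88,"dy":0.58,"dz":0,"spin":0},{"dx":-0.88,"dy":0.58,"dz":0,"spin":0},{"dx":-0.88,"dy":0.58,"dz":0,"spin":0},{"dx":-0.88,"dy":0.58,"dz":0,"spin":0},{"dx":-0.88,"dy":0.58,"dz":0,"spin":0},{"dx":-0.88,"dy":0.58,"dz":0,"spin":0}]'
python3 -m pendant '[{"dx":-0.88,"dy":0.58,"dz":0,"spin":0},{"dx":-0.88,"dy":0.58,"dz":0,"spin":0},{"dx":-0.88,"dy":0.58,"dz":0,"spin":0},{"dx":-0.88,"dy":0.58,"dz":0,"spin":0},{"dx":-0.88,"dy":0.58,"dz":0,"spin":0},{"dx":-0.88,"dy":0.58,"dz":0,"spin":0},{"dx":0,"dy":0,"dz":0,"spin":0},{"dx":0,"dy":0,"dz":0,"spin":0}]'
python3 - <<'E'
from rig import eyes
import cv2,pickle
c=eyes.read_camera('wrist'); pickle.dump(c,open('w1.pkl','wb'));cv2.imwrite('pics/w2.png',cv2.rotate(c['image'][:,:,::-1],cv2.ROTATE_90_COUNTERCLOCKWISE)) ; print(c['pose'])
E
```

```text
clock: 3.15
tcp_pos: [0.4459, 0.0395, 0.2376]
tcp_rot: [-3.142, -0.0, 1.538]
contact_force: [0.0, 1.1, 0.1]
opening: 0.0502
finger_force: 0.0
clock: 3.82
tcp_pos: [0.5282, -0.0948, 0.2371]
tcp_rot: [-3.141, -0.0, 1.537]
contact_force: [0.5, 0.2, -0.6]
opening: 0.0498
finger_force: 0.0
[[ 9.99424468e-01 -3.21276107e-02 -1.08880597e-02  5.32281176e-01]
 [-3.39130908e-02 -9.53825939e-01 -2.98439239e-01 -1.11348380e-02]
 [-7.97174077e-04  2.98636726e-01 -9.54366528e-01  3.83128715e-01]
 [ 0.00000000e+00  0.00000000e+00  0.00000000e+00  1.00000000e+00]]
```

View pics/w2.png

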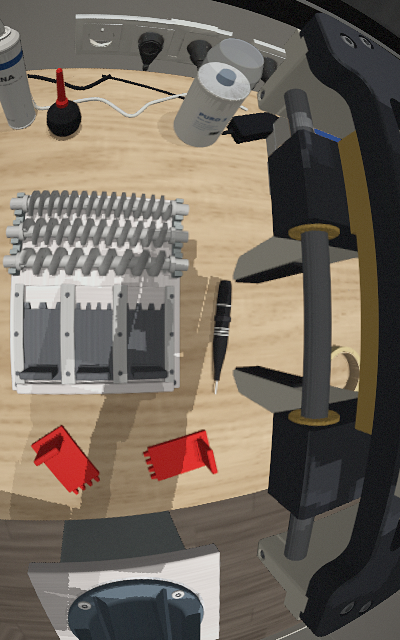

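The picture shows the bed at (95,300), rotated so bed x points up, with the front spindle at row 262 and the teeth at row ~305. I'll rectify it from above to count the pitches.

```bash
python3 - <<'E'
import cv2,pickle,numpy as np
c=pickle.load(open('w1.pkl','rb')); m=c['mtx'];T=c['pose']
def rect(h,x0,x1,s=3300):
    yaw=-.034; X,Y=np.meshgrid(np.arange(.115,-.115,-1/s),np.arange(x1,x0,-1/s))
    bx,by=Y,X
    W=np.stack([.4639+bx*np.cos(yaw)-by*np.sin(yaw),.0029+bx*np.sin(yaw)+by*np.cos(yaw),np.full(bx.shape,h)],-1)
    p=(W-T[:3,3])@T[:3,:3]
    r=np.hypot(p[...,0],p[...,1]);th=np.arctan2(r,p[...,2])*m[0,0]/r
    return cv2.remap(c['image'],(m[0,2]+th*p[...,0]).astype('f4'),(m[1,2]+th*p[...,1]).astype('f4'),cv2.INTER_CUBIC)
im=np.vstack([rect(.036,.122,.162),rect(.028,-.02,.125)])[:,:,::-1]
cv2.imwrite('pics/r1.png',im); print(im.shape)
E
```

```text
(612, 759, 3)
```

View pics/r1.png

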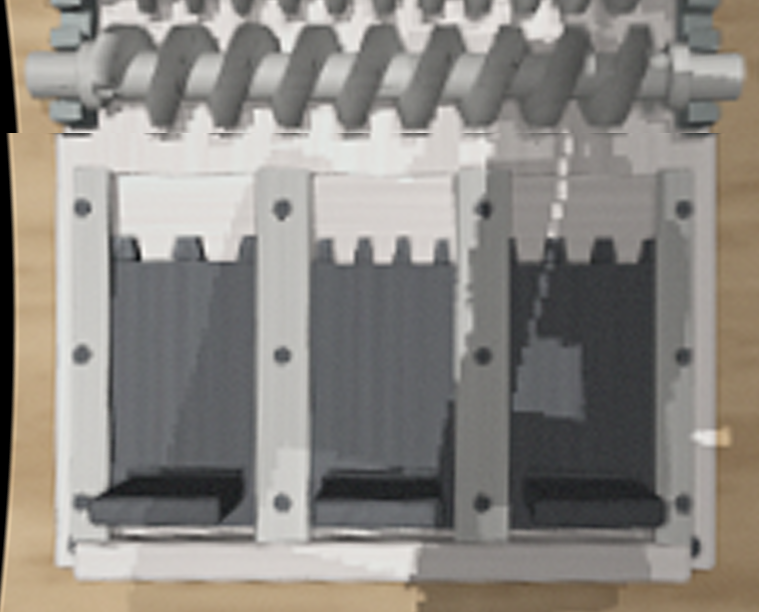

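Front-spindle crests sit 67 px apart at 3.3 px/mm, so the pitch is 20 mm. The left leaf's teeth at 127/188/248 are about 19–20 mm apart; the middle leaf is about 12 mm and the right one about 15 mm. The left leaf is the likely fit. I'll first draw the right leaf to its stop.

```bash
python3 -m pendant '[{"dx":0.47,"dy":-0.7,"dz":0,"spin":0},{"dx":0.47,"dy":-0.7,"dz":0,"spin":0},{"dx":0.47,"dy":-0.7,"dz":0,"spin":0},{"dx":0,"dy":0,"dz":0.9,"spin":0},{"dx":0,"dy":0,"dz":0.9,"spin":0},{"dx":0,"dy":0,"dz":0.9,"spin":0},{"dx":0,"dy":0,"dz":0.9,"spin":0},{"dx":0,"dy":0,"dz":0.9,"spin":0},{"dx":0,"dy":0,"dz":0.9,"spin":0},{"dx":0,"dy":0,"dz":0.9,"spin":0},{"dx":0,"dy":0,"dz":0.8,"spin":0},{"dx":0,"dy":0,"dz":0,"spin":0}]'
python3 -m pendant '[{"dx":0,"dy":0,"dz":0,"spin":0},{"dx":0,"dy":0,"dz":0,"spin":0},{"dx":0,"dy":0,"dz":0,"spin":0},{"dx":0,"dy":0,"dz":0,"spin":0},{"dx":0,"dy":0,"dz":0,"spin":0},{"dx":0,"dy":0,"dz":0,"spin":0},{"dx":0,"dy":0,"dz":0,"spin":0},{"dx":0,"dy":0,"dz":0,"spin":0}]' 4
```

```text
clock: 4.87
tcp_pos: [0.4744, -0.0561, 0.0575]
tcp_rot: [-3.136, -0.001, 1.539]
contact_force: [-0.5, -0.5, -0.5]
opening: 0.0499
finger_force: 0.0
clock: 5.53
tcp_pos: [0.4768, -0.0577, 0.0604]
tcp_rot: [3.141, 0.0, 1.538]
contact_force: [-0.3, -0.4, 3.5]
opening: 0.008
finger_force: 30.0
```

```bash
python3 -m pendant '[{"dx":0,"dy":-0.05,"dz":0,"spin":0},{"dx":0,"dy":-0.05,"dz":0,"spin":0},{"dx":0,"dy":0,"dz":0,"spin":0},{"dx":0,"dy":0,"dz":0,"spin":0}]'
python3 -m pendant '[{"dx":0,"dy":-0.04,"dz":0,"spin":0},{"dx":0,"dy":-0.04,"dz":0,"spin":0},{"dx":0,"dy":0,"dz":0,"spin":0},{"dx":0,"dy":0,"dz":0,"spin":0}]'
python3 -m pendant '[{"dx":0,"dy":-0.04,"dz":0,"spin":0},{"dx":0,"dy":-0.04,"dz":0,"spin":0},{"dx":0,"dy":0,"dz":0,"spin":0},{"dx":0,"dy":0,"dz":0,"spin":0}]'
```

```text
clock: 5.87
tcp_pos: [0.4745, -0.0576, 0.0604]
tcp_rot: [3.141, 0.0, 1.538]
contact_force: [0.6, 0.2, 6.7]
opening: 0.0077
finger_force: 30.0
clock: 6.2
tcp_pos: [0.4742, -0.0577, 0.0606]
tcp_rot: [3.136, 0.001, 1.537]
contact_force: [9.7, 1.3, -2.8]
opening: 0.0078
finger_force: 30.0
clock: 6.53
tcp_pos: [0.4739, -0.0579, 0.061]
tcp_rot: [3.132, 0.001, 1.537]
contact_force: [15.5, 1.1, -4.5]
opening: 0.0081
finger_force: 30.0
```

```bash
python3 -m pendant '[{"dx":0,"dy":0.08,"dz":0,"spin":0},{"dx":0,"dy":0,"dz":0,"spin":0}]'
python3 -m pendant '[{"dx":0,"dy":0,"dz":0,"spin":0},{"dx":0,"dy":0,"dz":0,"spin":0},{"dx":0,"dy":0,"dz":0,"spin":0},{"dx":0,"dy":0,"dz":0,"spin":0},{"dx":0,"dy":0,"dz":-0.8,"spin":0},{"dx":0,"dy":0,"dz":-0.8,"spin":0},{"dx":0,"dy":0,"dz":-0.6,"spin":0},{"dx":0.8,"dy":0.08,"dz":0,"spin":0},{"dx":0.8,"dy":0.08,"dz":0,"spin":0},{"dx":0.8,"dy":0.08,"dz":0,"spin":0},{"dx":0,"dy":0,"dz":0,"spin":0},{"dx":0,"dy":0,"dz":0,"spin":0}]' 40
python3 - <<'E'
from rig import eyes
from h import *
c=eyes.read_camera('top');P=cloud(c).reshape(-1,3)
Q=P[(P[:,2]>.066)&(P[:,2]<.078)&(abs(P[:,0]-.48)<.02)]
for y in (-.057,.003,.062):
    q=Q[abs(Q[:,1]-y)<.019]; print(len(q),q.mean(0) if len(q) else '')
E
```

```text
clock: 6.7
tcp_pos: [0.4742, -0.0578, 0.0605]
tcp_rot: [3.137, 0.001, 1.538]
contact_force: [9.7, -0.2, -1.5]
opening: 0.0075
finger_force: 30.0
clock: 7.7
tcp_pos: [0.4798, 0.0028, 0.1149]
tcp_rot: [-3.141, 0.0, 1.54]
contact_force: [-0.3, 1.7, -0.5]
opening: 0.0403
finger_force: 0.0
0 
0 
0
```

Positioned over the middle lug. Next I descend, grip it and draw it back.

```bash
python3 -m pendant '[{"dx":0,"dy":0,"dz":0.8,"spin":0},{"dx":0,"dy":0,"dz":0.8,"spin":0},{"dx":0,"dy":0,"dz":0.6,"spin":0},{"dx":0,"dy":0,"dz":0,"spin":0}]' 40
python3 -m pendant '[{"dx":0,"dy":0,"dz":0,"spin":0},{"dx":0,"dy":0,"dz":0,"spin":0},{"dx":0,"dy":0,"dz":0,"spin":0},{"dx":0,"dy":0,"dz":0,"spin":0},{"dx":0,"dy":0,"dz":0,"spin":0},{"dx":0,"dy":0,"dz":0,"spin":0},{"dx":0,"dy":0,"dz":0,"spin":0}]' 4
python3 -m pendant '[{"dx":0,"dy":-0.06,"dz":0,"spin":0},{"dx":0,"dy":-0.06,"dz":0,"spin":0},{"dx":0,"dy":0,"dz":0,"spin":0},{"dx":0,"dy":0,"dz":0,"spin":0}]'
```

```text
clock: 8.08
tcp_pos: [0.4785, 0.0015, 0.0578]
tcp_rot: [-3.137, -0.0, 1.537]
contact_force: [-0.3, 0.0, 0.0]
opening: 0.0399
finger_force: 0.0
clock: 8.67
tcp_pos: [0.4804, 0.0023, 0.0606]
tcp_rot: [3.141, 0.0, 1.538]
contact_force: [-2.0, 0.2, 7.4]
opening: 0.0077
finger_force: 30.0
clock: 9.0
tcp_pos: [0.4775, 0.0024, 0.0606]
tcp_rot: [3.14, 0.0, 1.538]
contact_force: [0.4, 0.0, 6.9]
opening: 0.0081
finger_force: 30.0
```

```bash
python3 -m pendant '[{"dx":0,"dy":-0.05,"dz":0,"spin":0},{"dx":0,"dy":-0.05,"dz":0,"spin":0},{"dx":0,"dy":0,"dz":0,"spin":0},{"dx":0,"dy":0,"dz":0,"spin":0}]'
python3 -m pendant '[{"dx":0,"dy":-0.04,"dz":0,"spin":0},{"dx":0,"dy":-0.04,"dz":0,"spin":0},{"dx":0,"dy":0,"dz":0,"spin":0},{"dx":0,"dy":0,"dz":0,"spin":0}]'
```

```text
clock: 9.33
tcp_pos: [0.4765, 0.0024, 0.0607]
tcp_rot: [3.137, 0.0, 1.538]
contact_force: [6.8, 0.7, -0.8]
opening: 0.0077
finger_force: 30.0
clock: 9.67
tcp_pos: [0.4762, 0.0023, 0.0611]
tcp_rot: [3.133, 0.0, 1.538]
contact_force: [13.7, -0.2, -3.5]
opening: 0.0077
finger_force: 30.0
```

```bash
python3 -m pendant '[{"dx":0,"dy":0.08,"dz":0,"spin":0},{"dx":0,"dy":0,"dz":0,"spin":0}]'
python3 -m pendant '[{"dx":0,"dy":0,"dz":0,"spin":0},{"dx":0,"dy":0,"dz":0,"spin":0},{"dx":0,"dy":0,"dz":0,"spin":0},{"dx":0,"dy":0,"dz":0,"spin":0},{"dx":0,"dy":0,"dz":-0.8,"spin":0},{"dx":0,"dy":0,"dz":-0.8,"spin":0},{"dx":0,"dy":0,"dz":-0.6,"spin":0},{"dx":0.8,"dy":0.08,"dz":0,"spin":0},{"dx":0.8,"dy":0.08,"dz":0,"spin":0},{"dx":0.8,"dy":0.08,"dz":0,"spin":0},{"dx":0,"dy":0,"dz":0,"spin":0},{"dx":0,"dy":0,"dz":0,"spin":0}]' 40
python3 -m pendant '[{"dx":0,"dy":0,"dz":0.8,"spin":0},{"dx":0,"dy":0,"dz":0.8,"spin":0},{"dx":0,"dy":0,"dz":0.6,"spin":0},{"dx":0,"dy":0,"dz":0,"spin":0}]' 40
python3 -m pendant '[{"dx":0,"dy":0,"dz":0,"spin":0},{"dx":0,"dy":0,"dz":0,"spin":0},{"dx":0,"dy":0,"dz":0,"spin":0},{"dx":0,"dy":0,"dz":0,"spin":0},{"dx":0,"dy":0,"dz":0,"spin":0},{"dx":0,"dy":0,"dz":0,"spin":0},{"dx":0,"dy":0,"dz":0,"spin":0}]' 4
```

```text
clock: 9.83
tcp_pos: [0.4765, 0.0024, 0.0607]
tcp_rot: [3.137, 0.0, 1.538]
contact_force: [7.1, -0.2, -0.4]
opening: 0.0076
finger_force: 30.0
clock: 10.83
tcp_pos: [0.4823, 0.0627, 0.1149]
tcp_rot: [-3.141, 0.0, 1.54]
contact_force: [0.2, -0.1, 0.5]
opening: 0.04
finger_force: 0.0
clock: 11.17
tcp_pos: [0.4808, 0.0613, 0.0578]
tcp_rot: [-3.137, 0.0, 1.537]
contact_force: [-1.1, -0.2, -1.0]
opening: 0.0404
finger_force: 0.0
clock: 11.75
tcp_pos: [0.4828, 0.0623, 0.0606]
tcp_rot: [3.141, 0.0, 1.538]
contact_force: [-2.0, -0.8, 6.3]
opening: 0.008
finger_force: 30.0
```

```bash
python3 -m pendant '[{"dx":0,"dy":0.2,"dz":0,"spin":0},{"dx":0,"dy":0.2,"dz":0,"spin":0},{"dx":0,"dy":0.2,"dz":0,"spin":0},{"dx":0,"dy":0.2,"dz":0,"spin":0},{"dx":0,"dy":0.2,"dz":0,"spin":0},{"dx":0,"dy":0.12,"dz":0,"spin":0},{"dx":0,"dy":0,"dz":0,"spin":0},{"dx":0,"dy":0,"dz":0,"spin":0}]'
python3 -m pendant '[{"dx":0,"dy":0.06,"dz":0,"spin":0},{"dx":0,"dy":0.06,"dz":0,"spin":0},{"dx":0,"dy":0.06,"dz":0,"spin":0},{"dx":0,"dy":0,"dz":0,"spin":0},{"dx":0,"dy":0,"dz":0,"spin":0}]'
```

```text
clock: 12.42
tcp_pos: [0.5114, 0.0614, 0.0606]
tcp_rot: [3.14, -0.0, 1.538]
contact_force: [1.9, 0.1, 4.5]
opening: 0.0078
finger_force: 30.0
clock: 12.83
tcp_pos: [0.5155, 0.0612, 0.0606]
tcp_rot: [3.141, -0.0, 1.538]
contact_force: [0.6, -0.0, 5.8]
opening: 0.008
finger_force: 30.0
```

Travel is about 37 mm with no resistance, so the teeth are entering. I'll keep pushing.

```bash
python3 -m pendant '[{"dx":0,"dy":0.06,"dz":0,"spin":0},{"dx":0,"dy":0.06,"dz":0,"spin":0},{"dx":0,"dy":0.06,"dz":0,"spin":0},{"dx":0,"dy":0,"dz":0,"spin":0},{"dx":0,"dy":0,"dz":0,"spin":0}]'
python3 -m pendant '[{"dx":0,"dy":0.06,"dz":0,"spin":0},{"dx":0,"dy":0.06,"dz":0,"spin":0},{"dx":0,"dy":0,"dz":0,"spin":0},{"dx":0,"dy":0,"dz":0,"spin":0}]'
python3 -m pendant '[{"dx":0,"dy":0.05,"dz":0,"spin":0},{"dx":0,"dy":0.05,"dz":0,"spin":0},{"dx":0,"dy":0,"dz":0,"spin":0},{"dx":0,"dy":0,"dz":0,"spin":0}]'
```

```text
clock: 13.25
tcp_pos: [0.52, 0.0611, 0.0606]
tcp_rot: [3.14, -0.0, 1.538]
contact_force: [0.4, -0.0, 6.3]
opening: 0.0082
finger_force: 30.0
clock: 13.58
tcp_pos: [0.5217, 0.0611, 0.0606]
tcp_rot: [-3.14, 0.0, 1.538]
contact_force: [-7.7, 0.3, 14.2]
opening: 0.008
finger_force: 30.0
clock: 13.92
tcp_pos: [0.5218, 0.0611, 0.0604]
tcp_rot: [-3.134, 0.0, 1.538]
contact_force: [-20.0, 0.6, 22.8]
opening: 0.008
finger_force: 30.0
```

The leaf went past 35 mm and stopped hard at about 42.5–43 mm, so it is home. I'll ease off, release, back away and check.

```bash
python3 -m pendant '[{"dx":0,"dy":-0.08,"dz":0,"spin":0},{"dx":0,"dy":0,"dz":0,"spin":0}]'
python3 -m pendant '[{"dx":0,"dy":0,"dz":0,"spin":0},{"dx":0,"dy":0,"dz":0,"spin":0},{"dx":0,"dy":0,"dz":0,"spin":0},{"dx":0,"dy":0,"dz":0,"spin":0},{"dx":0,"dy":0,"dz":-0.8,"spin":0},{"dx":0,"dy":0,"dz":-0.8,"spin":0},{"dx":0,"dy":0,"dz":-0.8,"spin":0},{"dx":0,"dy":0,"dz":-0.9,"spin":0},{"dx":0,"dy":0,"dz":-0.9,"spin":0},{"dx":0,"dy":0,"dz":-0.9,"spin":0},{"dx":0,"dy":0,"dz":-0.9,"spin":0},{"dx":0,"dy":0,"dz":-0.9,"spin":0}]' 40
python3 -m pendant '[{"dx":-0.9,"dy":0,"dz":0,"spin":0},{"dx":-0.9,"dy":0,"dz":0,"spin":0},{"dx":-0.9,"dy":0,"dz":0,"spin":0},{"dx":-0.9,"dy":0,"dz":0,"spin":0},{"dx":-0.9,"dy":0,"dz":0,"spin":0},{"dx":-0.9,"dy":0,"dz":0,"spin":0},{"dx":-0.9,"dy":0,"dz":0,"spin":0},{"dx":0,"dy":0,"dz":0,"spin":0},{"dx":0,"dy":0,"dz":0,"spin":0},{"dx":0,"dy":0,"dz":0,"spin":0}]'
python3 - <<'E'
from rig import eyes
import cv2,numpy as np
c=eyes.read_camera('wrist'); m=c['mtx'];T=c['pose']
def rect(h,x0,x1,s=3300):
    yaw=-.034; X,Y=np.meshgrid(np.arange(.115,-.115,-1/s),np.arange(x1,x0,-1/s))
    bx,by=Y,X
    W=np.stack([.4643+bx*np.cos(yaw)-by*np.sin(yaw),.0029+bx*np.sin(yaw)+by*np.cos(yaw),np.full(bx.shape,h)],-1)
    p=(W-T[:3,3])@T[:3,:3]
    r=np.hypot(p[...,0],p[...,1]);th=np.arctan2(r,p[...,2])*m[0,0]/r
    return cv2.remap(c['image'],(m[0,2]+th*p[...,0]).astype('f4'),(m[1,2]+th*p[...,1]).astype('f4'),cv2.INTER_CUBIC)
cv2.imwrite('pics/r2.png',rect(.028,-.02,.16)[:,:,::-1])
E
```

```text
clock: 14.08
tcp_pos: [0.5216, 0.0611, 0.0604]
tcp_rot: [-3.139, 0.0, 1.538]
contact_force: [-9.0, 0.9, 12.4]
opening: 0.0077
finger_force: 30.0
clock: 15.08
tcp_pos: [0.5229, 0.0609, 0.2337]
tcp_rot: [3.142, 0.0, 1.538]
contact_force: [0.0, -0.3, 0.0]
opening: 0.0397
finger_force: 0.0
clock: 15.92
tcp_pos: [0.5179, -0.096, 0.2325]
tcp_rot: [-3.141, -0.0, 1.538]
contact_force: [-0.3, -0.3, 0.1]
opening: 0.0395
finger_force: 0.0
```

View pics/r2.png

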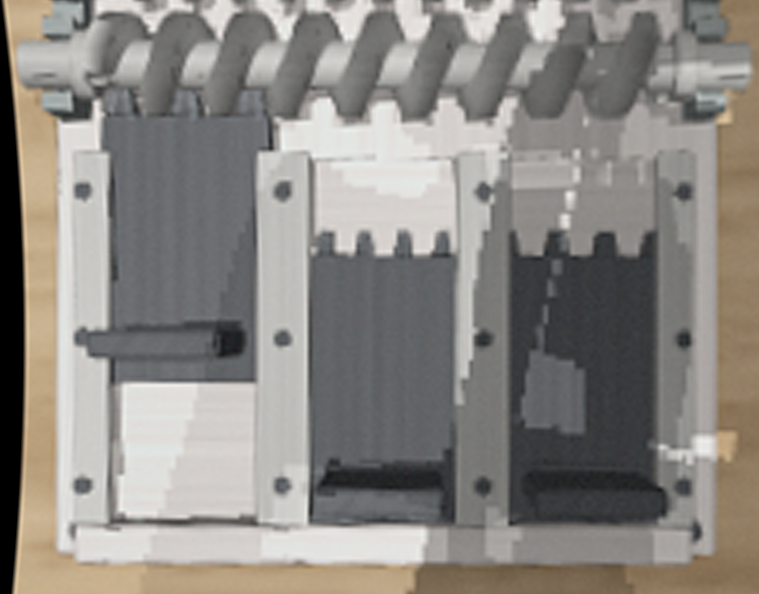

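The left leaf's teeth lie between the crests (125, 188, 250 at row 100). Its rear edge is at row 380 and the other two sit at the stop at row 521, which is about 42.7 mm of travel. All is as asked, so I'm handing in.

```bash
python3 -c "
from rig import arm
print(arm.hand_in())"
```

```text
the job is handed in; nothing more can be done
None
```

The left-lane leaf (20 mm pitch) fits the front spindle and is pushed fully home, about 42.7 mm of travel; the other two, whose spacing I read from the camera rather than push-tested, are back at their rear stops, and the job is handed in.

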